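Dock the screw mat against the sorting well

ROBOT

A 6-joint arm with a two-finger parallel gripper is mounted at the origin on the work surface. World frame = base frame: x ahead of the robot, y to its left, z up, the work surface at z = 0. Lengths are in m, angles in rad, forces in N, time in s.
With the tool pointing down it reaches from about 0.2 to 0.875 m from the base axis. Payload 3.4 kg.
Tool frame: the origin (TCP) lies midway between the tips of the shut fingers; the grasp point (between the pads) lies 19 mm behind it; z points along the fingers, y is the line along which they close (so a half turn about z gives the same grasp; the last joint's range is limited). The gripper opens to 94 mm and grips with 3 to 60 N. Pads are 16 mm wide; open, the fingers measure 119 mm over their backs; the gripper's body (75 mm by 177 mm) begins 78 mm behind the grasp point.
Start: joints at [-1.345, 0.276, 1.505, -0, 1.361, -0.121], TCP at [0.195, -0.541, 0.205] pointing down, gripper open.
Joint ranges: [-2.89, 2.89], [-0.75, 2.08], [0.22, 2.7], [-1.18, 4.32], [0.11, 2.71], [-2.7, 2.7]. Speed limits (rad/s): [2.57, 2.57, 3.14, 3.14, 3.14, 3.14].

INTERFACE

Orientations are given as a unit quaternion [x, y, z, w].
In Python, from station import arm gives the robot as it stands.
- The arm moves only by the tool arm_command, never from a script. Its argument "rows" is a list of rows, each an object of numbers: "x", "y", "z": the shift along the tool's x, y, z scaled (see below); "rx", "ry", "rz": the turn, a rotation vector about the tool's x, y, z scaled (see below); "hand": the closure in counts, from 0 (fully open) to 255 (shut). A call has 1 to 20 rows; each row is the pose to reach, as a shift and turn from the pose commanded when the call began, along the tool's axes at that moment; what a row does not reach only later rows make up. The controller multiplies each number of a shift by 25 cm and each number of a turn by 90 degrees. A row lasts 1/8 s, in which the tool goes at most 62.5 mm and 10.7 degrees, less where a joint would pass 70% of its speed; a pose out of reach is approached as far as the arm can. A call with a number of a shift or a turn outside -1 to 1 is refused whole. A call with a gripper value outside its range is refused whole. The fingers move at their own pace and stop on an object; "force" is the grip in N (left out, the last holds). Time passes only in rows, so rows that repeat a pose let the fingers close. It gives the time, the measured TCP pose, the force, the opening and the grip force at its end, in the units of the state.
- arm.observe(): the state, without advancing time (a new reading comes with each control period).
- arm.read_camera(name): name is "scene" or "top" or "wrist"; returns a dict with "image" (400x640x3 uint8, red, green, blue), "fovy" (degrees; the focal length in pixels is half the picture's height over the tangent of half this angle, whatever the lens; pixels are square), "cx", "cy" (the principal point, pixels), "R" (3x3) and "t" (3): a world point X has camera coordinates R X + t; the wrist camera has in their place "hand_eye" (4x4, takes a point from camera to tool coordinates, whose origin is the TCP and whose axes are the flange's). Camera axes: x right, y down, z forward; pixel columns grow to the right and rows downward; lengths in m; the calibration is good to about 2 mm. A picture is of the moment at which its call begins: read the wrist's pose just before it. There is no depth.
- arm.close_job(): hands the job in; it is judged then, once.
Trained networks look in the newest picture that a camera, given by its name, has taken for a name from the list of things; names that differ only in an ending like _2 or _b are one class to them, and where a whole thing is asked for, a point or a joint stands for the part that bears it (a point fixed in the world has none). Each returns a list of dicts, best first, with "score" (0 to 1); they miss things now and then, are a little off and sometimes report something else, mostly with a low value. They report only what shows in the picture. A call takes as long as a camera call. They do not tell look-alikes from the thing itself.
- arm.regions_of(camera, thing): "pixels" (400x640 bool, what is visible of it) and "rect" ([left, top, width, height] in pixels, round what is visible of it).
The state is a dict: "t": time; "joints": joint angles; "dq": joint speeds; "joint_efforts": joint torques, N m; "position": TCP position; "ee_rot": TCP orientation; "force": force on the tool from outside, world axes, zero at the start; "moment": the same for the moment, N m; "opening": finger opening in m; "gripper_force": force on a finger pad.
Only numpy, scipy, OpenCV 4.12 (cv2) and the standard library are available. Lean on these libraries where they do the work, as an engineer would, in place of code of your own. Each camera call takes 0.05 s, during which the arm holds its last target. There are 200 camera calls.

TASK

Push the steel screw mat along the ledge with your fingertips until it sits squarely in the corner of the sorting well: its long far edge flush along the well's front wall and its short end flush against the aluminium stop block, which may be on the left or the right. Only push it, never lift or tip it, and leave the vial standing and the pry tool lying on it without touching them. Don't press the well's spring flap or disturb the other things on the ledge, and finish with the hand clear.

Things in the scene. Friction and masses are not known exactly. Their poses are not given: they have to be found in the camera images.
- mat: loose steel screw mat, a shallow tray 90 mm (its x) by 150 mm (its y), with a 4 mm thick floor and a turned-up rim all round, 4 mm thick, whose top is 14 mm above the ledge; about 0.45 kg, slides with modest friction. Origin: centre of its underside, on the ledge. Its +x edge is the long far edge that goes to the well's wall; it starts turned up to 0.35 rad from that
- well: fixed grey plastic sorting well, 110 mm deep (x) by 360 mm wide (y), front wall 26 mm high, back wall 32 mm. Origin: on the ledge, at the middle of the foot of its flat front wall, which faces the robot; +x points from the front wall into the well, y runs along the wall, z up
- stop: fixed plain aluminium stop block, 60 mm (its x, square to the well's front wall) by 12 mm (y) by 18 mm high, standing on the ledge with its far end at the well's front wall, about 170 mm left or right of the well's middle. Origin: centre of its underside; axes parallel to the well's. The mat belongs between it and the well's middle
- vial: loose clear screw vial with a white cap, 22 mm diameter, 34 mm tall, 20 g, standing on the mat's floor. Origin: centre of its underside, which is 4 mm above the ledge; z is its axis
- pry: loose orange triangular pry tool, three-cornered, corners 17 mm from its middle, 4 mm thick, lying on the mat's floor. Origin: centre of its underside
- jar: loose squat screw jar with a steel lid, 36 mm diameter, 42 mm tall, standing near the well's front wall at the end opposite the stop block. Origin: centre of its underside
- case: loose cracked navy phone case, 158 x 78 x 11 mm, lying open side up off to one side. Origin: centre of its underside
- panel: loose smoky glass phone rear panel, 150 x 72 x 5 mm, lying flat off to one side. Origin: centre of its underside
- driver: loose screwdriver, 150 mm long along its x, lying to the right of the mat, pointing roughly away from the robot. Origin: its underside, mid-length
- solvent: loose white plastic bottle, 42 mm diameter, 115 mm tall, standing to the left of the mat, nearer the robot than the phone parts. Origin: centre of its underside
- flap (a joint): spring flap covering the well's top, hinged along the far wall: 0 rad closed (level, 28 mm above the ledge), grows as its front edge is pressed down into the well; a light touch opens it and it springs back
Not all that is in view belongs to the job. Several things have the shape of the mat; the one meant has the colours described above.

How it is judged:
By the outcome, as a careful person would: the job done as asked, in the order asked, and still so for the second after the job is handed in, with the robot touching nothing.
It also fails if it takes over 72 s, if anything falls off the work surface, if the arm or the gripper's body presses on something with over 40 N, if the wrist force passes 120 N, or if a joint passes its speed limit or range.

## Working session

There is one attempt and no reset: what is moved stays moved. The work goes in short steps, Python scripts to look and compute and a tool call to move; the robot and the scene stay as the last step left them, time stands still between calls to the robot, and variables do not carry over. Pictures are saved under pics/ and viewed, at most 10 in all, crops included, and the job is handed in when it is done.

Besides the shell and the picture viewer there is one more tool, called after "Request:" as name([rows], argument=value, ...), one row to a line, values as JSON. arm_command: Moves the arm, as the interface text tells. Shifts and turns lie within -1 to 1; 1 stands for 25 cm of shift or 90 degrees of turn. Its arguments: {"type":"object","properties":{"rows":{"type":"array"},"force":{"type":"number"}},"required":["rows"]}

```bash
mkdir -p pics; ls
cat > h.py <<'E'
from station import arm
import numpy as np, cv2
def snap(n,f):
    c=arm.read_camera(n); cv2.imwrite('pics/'+f,c['image'][:,:,::-1]); return c
def foc(c): return 200/np.tan(np.radians(c['fovy'])/2)
def pix2w(c,uv,z):
    uv=np.atleast_2d(uv).astype(float); f=foc(c); R=np.array(c['R']);t=np.array(c['t'])
    d=np.c_[(uv[:,0]-c['cx'])/f,(uv[:,1]-c['cy'])/f,np.ones(len(uv))]@R
    o=-R.T@t; s=(z-o[2])/d[:,2]; return o+d*s[:,None]
def w2pix(c,X):
    P=np.atleast_2d(X)@np.array(c['R']).T+np.array(c['t']); f=foc(c)
    return np.c_[P[:,0]/P[:,2]*f+c['cx'],P[:,1]/P[:,2]*f+c['cy']]
E
python3 - <<'E'
from h import *
s=arm.observe(); print(s['t'],s['position'],s['ee_rot'])
c=snap('top','top1.png'); print({k:c[k] for k in c if k!='image'})
for th in ['mat','well','stop','vial','pry','jar','case','panel','driver','solvent']:
    for r in arm.regions_of('top',th):
        m=r['pixels']; ys,xs=np.nonzero(m)
        if len(xs)<5: continue
        b=cv2.minAreaRect(np.c_[xs,ys].astype(np.float32)); bw=pix2w(c,cv2.boxPoints(b),0.01)
        print(th,round(r['score'],2),r['rect'],np.round(bw[:,:2],3).tolist())
snap('scene','scene1.png')
E
```

```text
pics
0.0 [ 0.19530099 -0.54025657  0.20464355] [ 9.85000986e-01  1.72546571e-01 -7.42728448e-05 -8.56226736e-04]
{'fovy': 56.87705246298396, 'cx': 325.1963938787488, 'cy': 201.255991785108, 'R': array([[-0.01453013, -0.99931589,  0.03400932],
       [-0.99024874,  0.00966863, -0.13897466],
       [ 0.13855076, -0.035697  , -0.98971178]]), 't': array([-0.01660829,  0.49487426,  0.91242885])}
mat 0.9 [305.0, 180.7, 60.8, 47.0] [[0.471, 0.039], [0.558, 0.009], [0.506, -0.135], [0.421, -0.103]]
mat 0.84 [391.5, 279.7, 68.1, 64.2] [[0.223, -0.178], [0.292, -0.316], [0.207, -0.36], [0.139, -0.223]]
mat 0.64 [225.8, 226.6, 66.9, 57.7] [[0.377, 0.236], [0.44, 0.095], [0.354, 0.056], [0.292, 0.195]]
well 0.75 [258.5, 109.6, 139.3, 46.4] [[0.633, 0.155], [0.754, 0.152], [0.741, -0.217], [0.62, -0.208]]
vial 0.48 [348.7, 209.0, 7.2, 10.1] [[0.477, -0.083], [0.477, -0.104], [0.453, -0.104], [0.453, -0.083]]
pry 0.56 [310.2, 200.6, 11.5, 10.1] [[0.494, 0.011], [0.51, -0.005], [0.496, -0.018], [0.48, -0.002]]
pry 0.3 [262.2, 110.4, 132.4, 42.3] [[0.646, 0.147], [0.742, 0.145], [0.731, -0.208], [0.633, -0.201]]
jar 0.56 [253.8, 153.0, 14.8, 13.3] [[0.619, 0.168], [0.633, 0.142], [0.597, 0.124], [0.583, 0.151]]
case 0.93 [131.8, 170.1, 44.3, 61.6] [[0.434, 0.48], [0.594, 0.454], [0.575, 0.372], [0.415, 0.4]]
panel 0.85 [460.6, 162.2, 33.5, 52.9] [[0.602, -0.39], [0.608, -0.467], [0.454, -0.466], [0.45, -0.391]]
driver 0.87 [428.0, 210.8, 7.5, 53.7] [[0.475, -0.291], [0.475, -0.315], [0.333, -0.307], [0.334, -0.283]]
solvent 0.85 [162.9, 215.4, 25.8, 18.8] [[0.429, 0.404], [0.473, 0.397], [0.457, 0.322], [0.413, 0.329]]
```

View pics/top1.png

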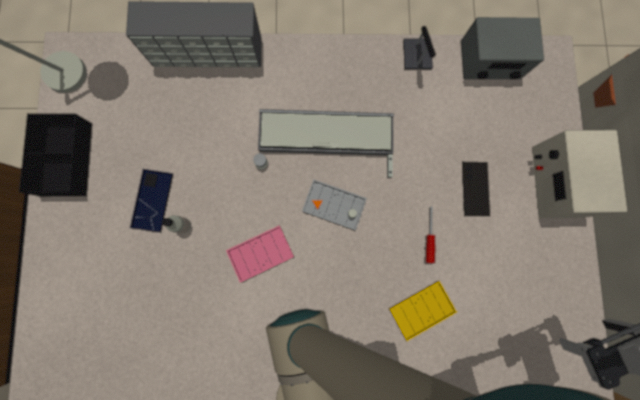

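View pics/scene1.png

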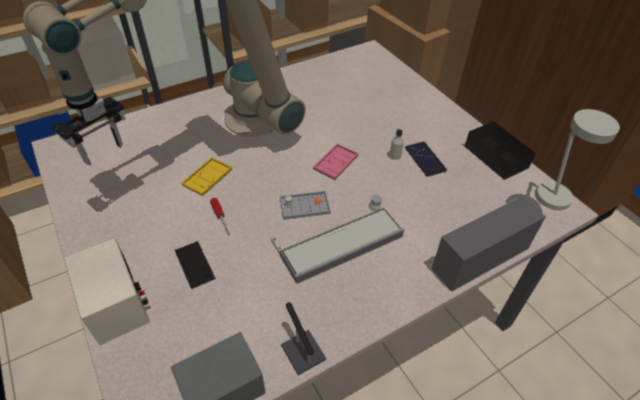

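The steel-grey mat at (335,205), carrying the orange pry tool and the white-capped vial, fits the description. The pink (261,254) and yellow (422,310) trays are look-alikes. The stop block is at (390,166), on the right, and the jar is at (261,161). I'll confirm with a crop.

```bash
cat >> h.py <<'E'
from scipy.spatial.transform import Rotation as Ro
def conv(pos,yaw,s=None):
    s=s or arm.observe(); R=Ro.from_quat(s['ee_rot'])
    d=R.inv().apply(np.array(pos)-s['position'])/0.25
    T=Ro.from_euler('z',yaw)*Ro.from_quat([1,0,0,0])
    r=(R.inv()*T).as_rotvec()/(np.pi/2)
    return np.round(d,3),np.round(r,3)
def wristcam():
    s=arm.observe(); c=arm.read_camera('wrist'); H=np.array(c['hand_eye'])
    T=np.eye(4);T[:3,:3]=Ro.from_quat(s['ee_rot']).as_matrix();T[:3,3]=s['position']
    W=np.linalg.inv(T@H); c['R']=W[:3,:3]; c['t']=W[:3,3]; return c
E
python3 - <<'E'
from h import *
c=wristcam(); print(c['fovy'],np.round(c['hand_eye'],3).tolist())
im=cv2.imread('pics/top1.png')[95:245,235:435]; cv2.imwrite('pics/crop1.png',cv2.resize(im,None,fx=4,fy=4,interpolation=cv2.INTER_CUBIC))
print(conv([0.47,-0.08,0.33],-0.035))
E
```

```text
64.28484275538317 [[-0.001, -0.967, -0.254, 0.074], [1.0, -0.001, 0.0, 0.0], [-0.0, -0.254, 0.967, -0.18], [0.0, 0.0, 0.0, 1.0]]
(array([ 1.659, -1.36 , -0.498]), array([ 0.   , -0.   ,  0.243]))
```

View pics/crop1.png

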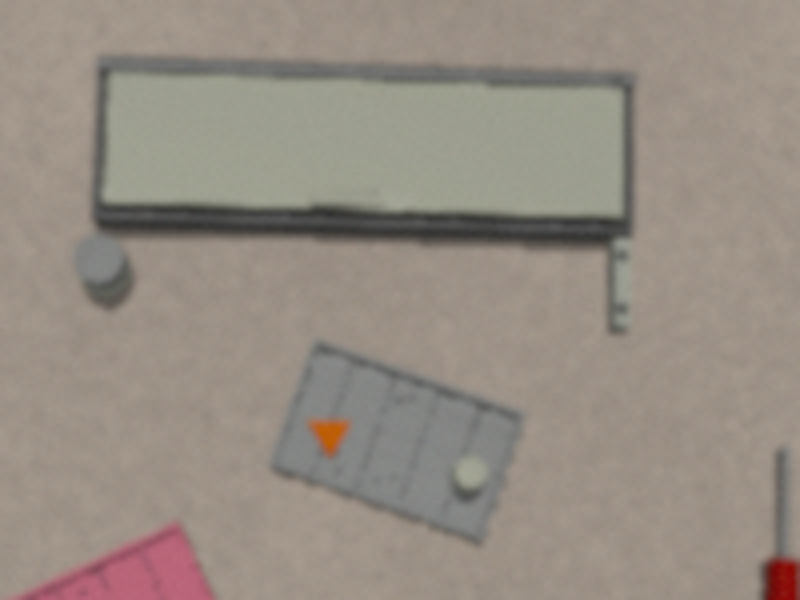

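Crop confirms it: the grey steel mat carries the orange triangle and the white-capped vial, and the stop block is at the right end of the well.

Request:
arm_command([
  {"x":0.25,"y":-0.2,"z":-0.12,"rz":0.05},
  {"x":0.45,"y":-0.36,"z":-0.22,"rz":0.1},
  {"x":0.65,"y":-0.52,"z":-0.3,"rz":0.15},
  {"x":0.83,"y":-0.68,"z":-0.4,"rz":0.2},
  {"x":0.83,"y":-0.68,"z":-0.4,"rz":0.243},
  {"x":0.83,"y":-0.68,"z":-0.4,"rz":0.243},
  {"x":0.83,"y":-0.68,"z":-0.4,"rz":0.243},
])

```text
schema error: expected keys x, y, z, rx, ry, rz, hand
```

Run:
```python
from h import *
s=arm.observe();print(s['t'],s['position'],s['force'])
print(conv([0.5,-0.08,0.33],-0.035))
```

```text
0.65 [ 0.19544014 -0.54078799  0.20550174] [-0.06896174  0.53038913 -0.52591912]
(array([ 1.772, -1.319, -0.498]), array([ 0.   , -0.   ,  0.243]))
```

Request:
arm_command([
  {"x":0.25,"y":-0.2,"z":-0.12,"rx":0,"ry":0,"rz":0.05,"hand":0},
  {"x":0.45,"y":-0.36,"z":-0.22,"rx":0,"ry":0,"rz":0.1,"hand":0},
  {"x":0.65,"y":-0.5,"z":-0.3,"rx":0,"ry":0,"rz":0.15,"hand":0},
  {"x":0.85,"y":-0.65,"z":-0.4,"rx":0,"ry":0,"rz":0.2,"hand":0},
  {"x":0.89,"y":-0.66,"z":-0.4,"rx":0,"ry":0,"rz":0.243,"hand":0},
  {"x":0.89,"y":-0.66,"z":-0.4,"rx":0,"ry":0,"rz":0.243,"hand":0},
])

```text
t: 1.4
position: [0.3503, -0.3083, 0.307]
ee_rot: [1.0, -0.015, 0.001, 0.001]
force: [0.1, -0.2, -0.3]
opening: 0.0941
gripper_force: 0.0
```

Run:
```python
from h import *
s=arm.observe();print(s['t'],s['position'],s['force'])
print(conv([0.5,-0.08,0.33],-0.035))
```

```text
1.4 [ 0.35029106 -0.30825092  0.30700236] [ 0.13867739 -0.23509349 -0.32009911]
(array([ 0.571, -0.93 , -0.092]), array([ 0.001, -0.002,  0.003]))
```

Request:
arm_command([
  {"x":0.15,"y":-0.2,"z":-0.03,"rx":0,"ry":0,"rz":0,"hand":0},
  {"x":0.27,"y":-0.4,"z":-0.06,"rx":0,"ry":0,"rz":0,"hand":0},
  {"x":0.4,"y":-0.6,"z":-0.09,"rx":0,"ry":0,"rz":0,"hand":0},
  {"x":0.5,"y":-0.8,"z":-0.09,"rx":0,"ry":0,"rz":0,"hand":0},
  {"x":0.57,"y":-0.93,"z":-0.09,"rx":0,"ry":0,"rz":0,"hand":0},
  {"x":0.57,"y":-0.93,"z":-0.09,"rx":0,"ry":0,"rz":0,"hand":0},
  {"x":0.57,"y":-0.93,"z":-0.09,"rx":0,"ry":0,"rz":0,"hand":0},
  {"x":0.57,"y":-0.93,"z":-0.09,"rx":0,"ry":0,"rz":0,"hand":0},
])

```text
t: 2.4
position: [0.4986, -0.0841, 0.3278]
ee_rot: [1.0, -0.018, -0.0, 0.0]
force: [0.2, 0.6, -0.5]
opening: 0.0938
gripper_force: 0.0
```

Run:
```python
from h import *
s=arm.observe();print(s['t'],s['position'],s['dq'].round(3) if hasattr(s['dq'],'round') else s['dq'])
c=wristcam(); cv2.imwrite('pics/w1.png',c['image'][:,:,::-1]); np.savez('w1.npz',**{k:c[k] for k in c})
for th,z in [('mat',.014),('well',.026),('stop',.018),('vial',.038),('pry',.008),('jar',.042)]:
    for r in arm.regions_of('wrist',th):
        m=r['pixels']; ys,xs=np.nonzero(m)
        if len(xs)<5: continue
        b=cv2.minAreaRect(np.c_[xs,ys].astype(np.float32)); bw=pix2w(c,cv2.boxPoints(b),z)
        print(th,round(r['score'],2),np.round(r['rect']),np.round(bw[:,:2],3).tolist())
```

```text
2.4 [ 0.49855742 -0.08412005  0.32781863] [ 0.001 -0.002 -0.004  0.005 -0.001  0.003]
mat 0.75 [395. 295.  28.  50.] [[0.263, -0.205], [0.264, -0.255], [0.146, -0.266], [0.144, -0.213]]
mat 0.74 [240. 123. 108.  83.] [[0.477, 0.043], [0.56, 0.007], [0.508, -0.132], [0.421, -0.101]]
mat 0.7 [128. 203.  93.  82.] [[0.375, 0.235], [0.459, 0.104], [0.384, 0.062], [0.293, 0.196]]
well 0.87 [134.   0. 270.  74.] [[0.728, 0.152], [0.715, -0.209], [0.621, -0.212], [0.635, 0.169]]
stop 0.69 [383.  72.   9.  46.] [[0.624, -0.187], [0.623, -0.203], [0.564, -0.204], [0.565, -0.188]]
vial 0.75 [313. 174.  15.  18.] [[0.482, -0.08], [0.481, -0.101], [0.453, -0.1], [0.454, -0.079]]
pry 0.55 [254. 158.  16.  18.] [[0.504, 0.011], [0.503, -0.013], [0.481, -0.011], [0.482, 0.012]]
jar 0.82 [136.  78.  38.  31.] [[0.593, 0.167], [0.624, 0.157], [0.617, 0.109], [0.586, 0.117]]
```

View pics/w1.png

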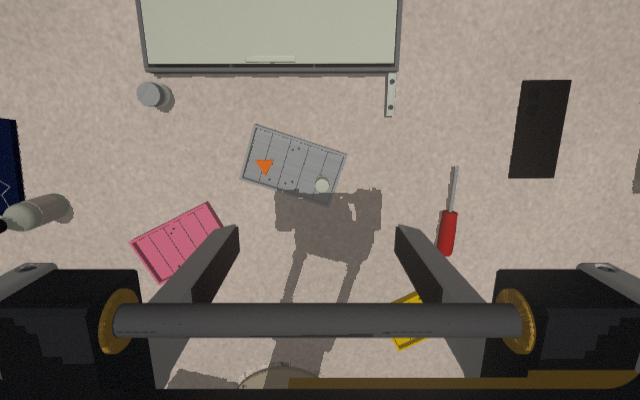

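The picture shows the mat's corners at (257,124), (346,153), (330,205) and (241,179). The foot of the well's front wall runs along row ~72 from x=148 to 397, and the stop's inner face is at x≈385, rows 72–117.

Run:
```python
from h import *
c=dict(np.load('w1.npz')); 
p=pix2w(c,[[257,124],[346,153],[330,205],[241,179]],.014)[:,:2]; print(p.round(4).tolist(),p.mean(0))
for a,b in [(0,1),(1,2),(2,3),(3,0)]: d=p[b]-p[a]; print(np.hypot(*d).round(4),np.arctan2(d[1],d[0]).round(3))
print(pix2w(c,[[148,73],[397,72]],0).round(4).tolist(),'stop',pix2w(c,[[386,72],[387,117]],.018).round(4).tolist())
m=arm.regions_of('wrist','well')[0]['pixels']; ys,xs=np.nonzero(m)
cols=range(160,380,10); bot=[(x,np.nonzero(m[:,x])[0].max()+1) for x in cols]
w=pix2w(c,bot,0)[:,:2]; k=np.polyfit(w[:,1],w[:,0],1); print('wall x=%.4f*y+%.4f'%tuple(k), 'yaw',-np.arctan(k[0]))
```

```text
[[0.5592, 0.0031], [0.5102, -0.1308], [0.4273, -0.1037], [0.4755, 0.0357]] [ 0.49305296 -0.04891904]
0.1426 -1.922
0.0872 2.826
0.1475 1.238
0.0898 -0.371
[[0.6393, 0.1622, 0.0], [0.6265, -0.2101, 0.0]] stop [[0.6252, -0.1898, 0.018], [0.562, -0.1924, 0.018]]
wall x=0.0392*y+0.6313 yaw -0.03915356045850127
```

Run:
```python
from h import *
print(conv([0.39,-0.035,0.06],-0.037),conv([0.39,-0.035,0.007],-0.037))
```

```text
(array([-0.443, -0.176,  1.072]), array([ 0.   , -0.   ,  0.001])) (array([-0.443, -0.176,  1.284]), array([ 0.   , -0.   ,  0.001]))
```

Request:
arm_command([
  {"x":-0.15,"y":-0.06,"z":0.1,"rx":0,"ry":0,"rz":0,"hand":0},
  {"x":-0.33,"y":-0.12,"z":0.25,"rx":0,"ry":0,"rz":0,"hand":0},
  {"x":-0.443,"y":-0.176,"z":0.4,"rx":0,"ry":0,"rz":0,"hand":0},
  {"x":-0.443,"y":-0.176,"z":0.6,"rx":0,"ry":0,"rz":0,"hand":0},
  {"x":-0.443,"y":-0.176,"z":0.8,"rx":0,"ry":0,"rz":0,"hand":0},
  {"x":-0.443,"y":-0.176,"z":0.95,"rx":0,"ry":0,"rz":0,"hand":0},
  {"x":-0.443,"y":-0.176,"z":1,"rx":0,"ry":0,"rz":0,"hand":0},
  {"x":-0.443,"y":-0.176,"z":1,"rx":0,"ry":0,"rz":0,"hand":0},
  {"x":-0.443,"y":-0.176,"z":1,"rx":0,"ry":0,"rz":0,"hand":0},
])

```text
t: 3.92
position: [0.3915, -0.0352, 0.0793]
ee_rot: [1.0, -0.017, 0.002, 0.0]
force: [0.1, -0.5, -0.3]
opening: 0.0938
gripper_force: 0.0
```

Run:
```python
from h import *
print(arm.observe()['position'],conv([0.39,-0.035,0.007],-0.037))
```

```text
[ 0.39150124 -0.03518109  0.0792683 ] (array([-0.007, -0.001,  0.289]), array([ 0.   , -0.002,  0.001]))
```

Request:
arm_command([
  {"x":0,"y":0,"z":0.1,"rx":0,"ry":0,"rz":0,"hand":0},
  {"x":0,"y":0,"z":0.2,"rx":0,"ry":0,"rz":0,"hand":0},
  {"x":0,"y":0,"z":0.26,"rx":0,"ry":0,"rz":0,"hand":0},
  {"x":0,"y":0,"z":0.28,"rx":0,"ry":0,"rz":0,"hand":0},
  {"x":0,"y":0,"z":0.28,"rx":0,"ry":0,"rz":0,"hand":0},
  {"x":0,"y":0,"z":0.28,"rx":0,"ry":0,"rz":0,"hand":0},
])

```text
t: 4.68
position: [0.3909, -0.035, 0.0088]
ee_rot: [1.0, -0.017, 0.001, 0.0]
force: [-0.0, -0.9, -0.9]
opening: 0.0943
gripper_force: 0.0
```

Run:
```python
from h import *
print(arm.observe()['position'])
c=wristcam(); cv2.imwrite('pics/w2.png',c['image'][:,:,::-1])
```

```text
[ 0.3909317  -0.03504411  0.00878787]
```

View pics/w2.png

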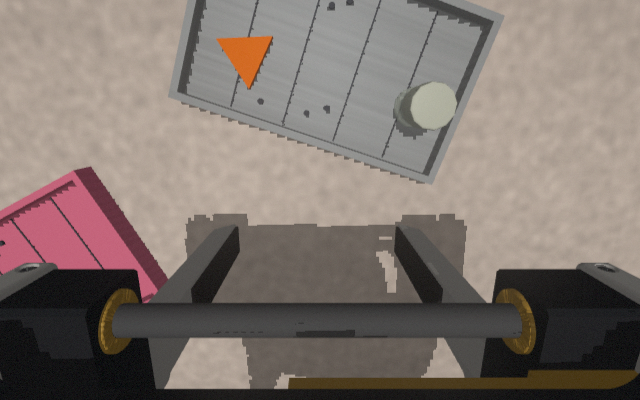

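The view shows the mat ahead of both fingertips, with its right near corner at (432,183). The fingers are clear of the pink tray, so I'm starting the slow push.

Request:
arm_command([
  {"x":0.02,"y":0,"z":0.01,"rx":0,"ry":0,"rz":0,"hand":0},
  {"x":0.06,"y":0,"z":0.012,"rx":0,"ry":0,"rz":0,"hand":0},
  {"x":0.08,"y":0,"z":0.012,"rx":0,"ry":0,"rz":0,"hand":0},
  {"x":0.1,"y":0,"z":0.012,"rx":0,"ry":0,"rz":0,"hand":0},
  {"x":0.12,"y":0,"z":0.012,"rx":0,"ry":0,"rz":0,"hand":0},
  {"x":0.14,"y":0,"z":0.012,"rx":0,"ry":0,"rz":0,"hand":0},
  {"x":0.16,"y":0,"z":0.012,"rx":0,"ry":0,"rz":0,"hand":0},
  {"x":0.18,"y":0,"z":0.012,"rx":0,"ry":0,"rz":0,"hand":0},
  {"x":0.2,"y":0,"z":0.012,"rx":0,"ry":0,"rz":0,"hand":0},
  {"x":0.22,"y":0,"z":0.012,"rx":0,"ry":0,"rz":0,"hand":0},
  {"x":0.24,"y":0,"z":0.012,"rx":0,"ry":0,"rz":0,"hand":0},
  {"x":0.26,"y":0,"z":0.012,"rx":0,"ry":0,"rz":0,"hand":0},
  {"x":0.28,"y":0,"z":0.012,"rx":0,"ry":0,"rz":0,"hand":0},
  {"x":0.3,"y":0,"z":0.012,"rx":0,"ry":0,"rz":0,"hand":0},
  {"x":0.315,"y":0,"z":0.012,"rx":0,"ry":0,"rz":0,"hand":0},
  {"x":0.32,"y":0,"z":0.012,"rx":0,"ry":0,"rz":0,"hand":0},
])

```text
t: 6.72
position: [0.469, -0.0374, 0.0049]
ee_rot: [1.0, -0.017, -0.001, -0.0]
force: [-4.6, 0.2, 4.3]
opening: 0.0941
gripper_force: 2.1
```

Run:
```python
from h import *
print(arm.observe()['position'])
c=wristcam(); cv2.imwrite('pics/w3.png',c['image'][:,:,::-1])
```

```text
[ 0.46901033 -0.03735027  0.00488235]
```

View pics/w3.png

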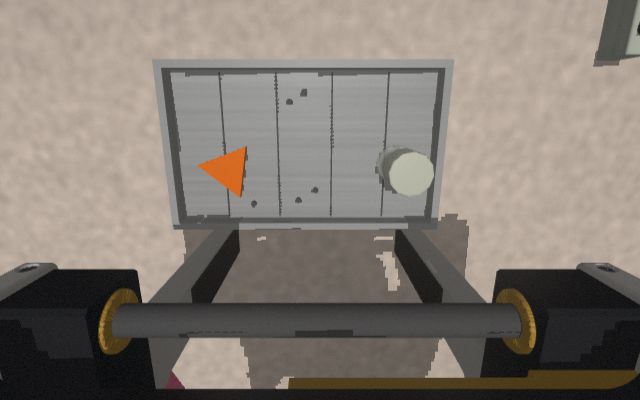

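The mat is now square to the tool (near edge along row 228, x=172–440), and the vial and pry tool haven't been disturbed. Continuing.

Request:
arm_command([
  {"x":0.01,"y":0,"z":-0.005,"rx":0,"ry":0,"rz":0,"hand":0},
  {"x":0.03,"y":0,"z":-0.005,"rx":0,"ry":0,"rz":0,"hand":0},
  {"x":0.05,"y":0,"z":-0.005,"rx":0,"ry":0,"rz":0,"hand":0},
  {"x":0.07,"y":0,"z":-0.005,"rx":0,"ry":0,"rz":0,"hand":0},
  {"x":0.09,"y":0,"z":-0.005,"rx":0,"ry":0,"rz":0,"hand":0},
  {"x":0.11,"y":0,"z":-0.005,"rx":0,"ry":0,"rz":0,"hand":0},
  {"x":0.13,"y":0,"z":-0.005,"rx":0,"ry":0,"rz":0,"hand":0},
  {"x":0.15,"y":0,"z":-0.005,"rx":0,"ry":0,"rz":0,"hand":0},
  {"x":0.17,"y":0,"z":-0.005,"rx":0,"ry":0,"rz":0,"hand":0},
  {"x":0.19,"y":0,"z":-0.005,"rx":0,"ry":0,"rz":0,"hand":0},
  {"x":0.2,"y":0,"z":-0.005,"rx":0,"ry":0,"rz":0,"hand":0},
  {"x":0.205,"y":0,"z":-0.005,"rx":0,"ry":0,"rz":0,"hand":0},
  {"x":0.205,"y":0,"z":-0.005,"rx":0,"ry":0,"rz":0,"hand":0},
])

```text
t: 8.4
position: [0.5211, -0.0394, 0.0062]
ee_rot: [1.0, -0.017, -0.0, 0.0]
force: [-3.2, 0.7, 3.2]
opening: 0.0943
gripper_force: 1.8
```

```bash
cat > edges.py <<'E'
from h import *
s=arm.observe();print(s['t'],s['position'],s['ee_rot'])
c=wristcam(); cv2.imwrite('pics/cur.png',c['image'][:,:,::-1]); np.savez('cur.npz',**c)
for th,z in [('mat',.014),('stop',.018),('vial',.038),('jar',.042),('well',0.026)]:
    for r in arm.regions_of('wrist',th):
        m=r['pixels']; ys,xs=np.nonzero(m)
        if len(xs)<5: continue
        b=cv2.minAreaRect(np.c_[xs,ys].astype(np.float32)); bw=pix2w(c,cv2.boxPoints(b),z)
        print(th,round(r['score'],2),np.round(r['rect']),np.round(bw[:,:2],3).tolist())
E
python3 edges.py
```

```text
8.4 [ 0.52106481 -0.03943554  0.00618004] [ 9.99848026e-01 -1.74329889e-02 -8.12206404e-05  9.45833845e-05]
mat 0.71 [154.  60. 300. 170.] [[0.534, 0.053], [0.624, 0.038], [0.619, -0.111], [0.528, -0.118]]
stop 0.81 [572.  39.  64. 121.] [[0.568, -0.177], [0.629, -0.179], [0.623, -0.204], [0.562, -0.204]]
stop 0.45 [199. 146.  48.  50.] [[0.57, 0.021], [0.587, 0.006], [0.571, -0.014], [0.553, 0.001]]
stop 0.22 [376. 144.  55.  50.] [[0.56, -0.068], [0.581, -0.079], [0.567, -0.107], [0.545, -0.097]]
vial 0.9 [372. 144.  61.  50.] [[0.571, -0.065], [0.586, -0.08], [0.566, -0.1], [0.55, -0.085]]
vial 0.65 [  0.   0. 640.   4.] [[0.645, 0.087], [0.635, -0.177], [0.633, -0.178], [0.643, 0.088]]
vial 0.25 [157.  58. 295. 171.] [[0.543, 0.04], [0.62, 0.027], [0.615, -0.102], [0.537, -0.107]]
jar 0.55 [ 1. 90.  6. 37.] [[0.609, 0.094], [0.609, 0.091], [0.594, 0.095], [0.594, 0.098]]
well 0.61 [  0.   0. 640.  42.] [[0.649, 0.097], [0.639, -0.188], [0.621, -0.192], [0.631, 0.102]]
```

Run:
```python
from h import *
print(conv([0.574,0.07,0.1],1.534))
```

```text
(array([ 0.196, -0.445, -0.375]), array([ 0.   ,  0.   , -0.999]))
```

Request:
arm_command([
  {"x":-0.05,"y":0,"z":-0.005,"rx":0,"ry":0,"rz":0,"hand":0},
  {"x":-0.1,"y":0,"z":-0.02,"rx":0,"ry":0,"rz":0,"hand":0},
  {"x":-0.1,"y":0,"z":-0.15,"rx":0,"ry":0,"rz":0,"hand":0},
  {"x":-0.1,"y":0,"z":-0.3,"rx":0,"ry":0,"rz":0,"hand":0},
  {"x":-0.1,"y":0,"z":-0.38,"rx":0,"ry":0,"rz":0,"hand":0},
  {"x":-0.1,"y":0,"z":-0.38,"rx":0,"ry":0,"rz":0,"hand":0},
])

```text
t: 9.45
position: [0.4974, -0.0388, 0.103]
ee_rot: [1.0, -0.018, 0.003, 0.0]
force: [-0.7, -0.8, 0.7]
opening: 0.0939
gripper_force: 0.0
```

Request:
arm_command([
  {"x":0.05,"y":-0.1,"z":0,"rx":0,"ry":0,"rz":-0.11,"hand":119},
  {"x":0.1,"y":-0.2,"z":0,"rx":0,"ry":0,"rz":-0.22,"hand":119},
  {"x":0.15,"y":-0.3,"z":0,"rx":0,"ry":0,"rz":-0.33,"hand":119},
  {"x":0.2,"y":-0.4,"z":0,"rx":0,"ry":0,"rz":-0.44,"hand":119},
  {"x":0.25,"y":-0.445,"z":0,"rx":0,"ry":0,"rz":-0.55,"hand":119},
  {"x":0.29,"y":-0.445,"z":0,"rx":0,"ry":0,"rz":-0.66,"hand":119},
  {"x":0.29,"y":-0.445,"z":0,"rx":0,"ry":0,"rz":-0.77,"hand":119},
  {"x":0.29,"y":-0.445,"z":0,"rx":0,"ry":0,"rz":-0.88,"hand":119},
  {"x":0.29,"y":-0.445,"z":0,"rx":0,"ry":0,"rz":-1,"hand":119},
  {"x":0.29,"y":-0.445,"z":0,"rx":0,"ry":0,"rz":-1,"hand":119},
  {"x":0.29,"y":-0.445,"z":0,"rx":0,"ry":0,"rz":-1,"hand":119},
  {"x":0.29,"y":-0.445,"z":0,"rx":0,"ry":0,"rz":-1,"hand":119},
])

```text
t: 10.95
position: [0.5724, 0.0701, 0.1009]
ee_rot: [0.72, 0.694, -0.0, -0.0]
force: [-0.2, -0.0, -0.4]
opening: 0.0502
gripper_force: 0.0
```

```bash
python3 edges.py
python3 - <<'E'
from h import *
print(arm.observe()['opening'],conv([0.574,0.07,0.0075],1.534))
E
```

```text
10.95 [0.57236083 0.07012628 0.1009154 ] [ 7.19865313e-01  6.94113757e-01 -1.28567020e-04 -8.40928122e-05]
mat 0.98 [  0.   1. 164. 218.] [[0.298, 0.199], [0.383, 0.237], [0.445, 0.1], [0.351, 0.049]]
mat 0.79 [277. 229.  95. 146.] [[0.534, 0.045], [0.619, 0.044], [0.623, -0.113], [0.526, -0.112]]
vial 0.57 [303. 337.  21.  38.] [[0.557, -0.051], [0.577, -0.052], [0.575, -0.093], [0.555, -0.092]]
jar 0.8 [333.  80.  51.  49.] [[0.589, 0.163], [0.622, 0.162], [0.622, 0.131], [0.588, 0.132]]
jar 0.64 [393. 100. 138. 279.] [[0.632, -0.093], [0.644, 0.152], [0.729, 0.143], [0.741, -0.107]]
well 0.83 [378.  95. 170. 283.] [[0.623, -0.107], [0.633, 0.161], [0.75, 0.15], [0.774, -0.123]]
0.050142163008931775 (array([-0.   ,  0.006,  0.375]), array([0.   , 0.   , 0.001]))
```

View pics/cur.png

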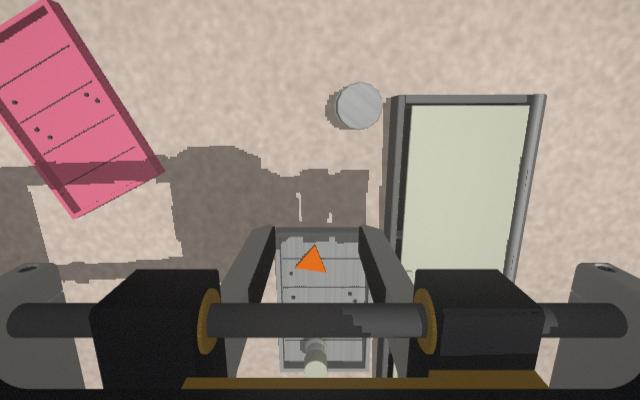

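The mat's left end is at row ~228 (y≈0.043), the jar at (358,105) is well clear, and the fingertips straddle the end. Lowering.

Request:
arm_command([
  {"x":0,"y":0,"z":0.1,"rx":0,"ry":0,"rz":0,"hand":119},
  {"x":0,"y":0,"z":0.2,"rx":0,"ry":0,"rz":0,"hand":119},
  {"x":0,"y":0,"z":0.3,"rx":0,"ry":0,"rz":0,"hand":119},
  {"x":0,"y":0,"z":0.36,"rx":0,"ry":0,"rz":0,"hand":119},
  {"x":0,"y":0,"z":0.372,"rx":0,"ry":0,"rz":0,"hand":119},
  {"x":0,"y":0,"z":0.372,"rx":0,"ry":0,"rz":0,"hand":119},
])

```text
t: 12.0
position: [0.573, 0.0702, 0.0086]
ee_rot: [0.719, 0.695, 0.0, 0.0]
force: [-0.0, -0.3, 0.4]
opening: 0.0503
gripper_force: 0.0
```

Request:
arm_command([
  {"x":-0.02,"y":0,"z":0,"rx":0,"ry":0,"rz":0,"hand":119},
  {"x":-0.05,"y":0,"z":0,"rx":0,"ry":0,"rz":0,"hand":119},
  {"x":-0.07,"y":0,"z":0,"rx":0,"ry":0,"rz":0,"hand":119},
  {"x":-0.09,"y":0,"z":0,"rx":0,"ry":0,"rz":0,"hand":119},
  {"x":-0.11,"y":0,"z":0,"rx":0,"ry":0,"rz":0,"hand":119},
  {"x":-0.13,"y":0,"z":0,"rx":0,"ry":0,"rz":0,"hand":119},
  {"x":-0.15,"y":0,"z":0,"rx":0,"ry":0,"rz":0,"hand":119},
  {"x":-0.17,"y":0,"z":0,"rx":0,"ry":0,"rz":0,"hand":119},
  {"x":-0.19,"y":0,"z":0,"rx":0,"ry":0,"rz":0,"hand":119},
  {"x":-0.21,"y":0,"z":0,"rx":0,"ry":0,"rz":0,"hand":119},
  {"x":-0.23,"y":0,"z":0,"rx":0,"ry":0,"rz":0,"hand":119},
  {"x":-0.25,"y":0,"z":0,"rx":0,"ry":0,"rz":0,"hand":119},
  {"x":-0.26,"y":0,"z":0,"rx":0,"ry":0,"rz":0,"hand":119},
  {"x":-0.26,"y":0,"z":0,"rx":0,"ry":0,"rz":0,"hand":119},
])

```text
t: 13.75
position: [0.5701, 0.0045, 0.008]
ee_rot: [0.719, 0.695, -0.0, 0.0]
force: [0.3, 2.5, 1.7]
opening: 0.0499
gripper_force: 1.1
```

```bash
python3 edges.py
python3 - <<'E'
from h import *
c=snap('top','top2.png')
for th in ['mat','vial','jar','stop']:
    for r in arm.regions_of('top',th):
        m=r['pixels']; ys,xs=np.nonzero(m)
        if len(xs)<5: continue
        b=cv2.minAreaRect(np.c_[xs,ys].astype(np.float32)); bw=pix2w(c,cv2.boxPoints(b),0.014)
        print(th,round(r['score'],2),r['rect'],np.round(bw[:,:2],3).tolist())
E
```

```text
13.75 [0.57014935 0.00454512 0.00802097] [ 7.19298799e-01  6.94700674e-01 -3.95148954e-04  2.33619564e-04]
mat 0.95 [259. 249. 145. 130.] [[0.527, -0.091], [0.535, 0.002], [0.621, -0.001], [0.624, -0.095]]
mat 0.66 [  0.   0.  73. 129.] [[0.421, 0.136], [0.456, 0.135], [0.442, 0.075], [0.404, 0.076]]
jar 0.52 [362.   0.  36.   7.] [[0.593, 0.121], [0.607, 0.121], [0.607, 0.118], [0.593, 0.119]]
well 0.57 [413.   0. 227. 386.] [[0.619, 0.125], [0.721, 0.122], [0.768, -0.093], [0.627, -0.088]]
mat 0.85 [226.6, 242.2, 25.0, 33.5] [[0.325, 0.241], [0.41, 0.22], [0.396, 0.17], [0.311, 0.192]]
mat 0.62 [388.9, 280.2, 71.3, 63.5] [[0.222, -0.177], [0.291, -0.314], [0.207, -0.357], [0.14, -0.221]]
mat 0.6 [332.1, 156.0, 41.9, 36.2] [[0.617, -0.038], [0.616, -0.156], [0.524, -0.153], [0.525, -0.036]]
mat 0.46 [251.4, 153.6, 17.0, 16.6] [[0.608, 0.173], [0.633, 0.149], [0.604, 0.121], [0.58, 0.145]]
jar 0.64 [252.1, 153.2, 15.7, 13.7] [[0.626, 0.164], [0.626, 0.129], [0.585, 0.129], [0.585, 0.163]]
```

Request:
arm_command([
  {"x":-0.01,"y":0,"z":0,"rx":0,"ry":0,"rz":0,"hand":119},
  {"x":-0.03,"y":0,"z":0,"rx":0,"ry":0,"rz":0,"hand":119},
  {"x":-0.05,"y":0,"z":0,"rx":0,"ry":0,"rz":0,"hand":119},
  {"x":-0.07,"y":0,"z":0,"rx":0,"ry":0,"rz":0,"hand":119},
  {"x":-0.09,"y":0,"z":0,"rx":0,"ry":0,"rz":0,"hand":119},
  {"x":-0.11,"y":0,"z":0,"rx":0,"ry":0,"rz":0,"hand":119},
  {"x":-0.12,"y":0,"z":0,"rx":0,"ry":0,"rz":0,"hand":119},
  {"x":-0.13,"y":0,"z":0,"rx":0,"ry":0,"rz":0,"hand":119},
  {"x":-0.136,"y":0,"z":0,"rx":0,"ry":0,"rz":0,"hand":119},
  {"x":-0.14,"y":0,"z":0,"rx":0,"ry":0,"rz":0,"hand":119},
  {"x":-0.144,"y":0,"z":0,"rx":0,"ry":0,"rz":0,"hand":119},
  {"x":-0.144,"y":0,"z":0,"rx":0,"ry":0,"rz":0,"hand":119},
])

```text
t: 15.8
position: [0.569, -0.0304, 0.0082]
ee_rot: [0.719, 0.695, 0.0, -0.0]
force: [-0.4, 2.8, -0.1]
opening: 0.0502
gripper_force: 1.4
```

Request:
arm_command([
  {"x":-0.006,"y":0,"z":0,"rx":0,"ry":0,"rz":0,"hand":119},
  {"x":-0.01,"y":0,"z":0,"rx":0,"ry":0,"rz":0,"hand":119},
  {"x":-0.012,"y":0,"z":0,"rx":0,"ry":0,"rz":0,"hand":119},
  {"x":-0.012,"y":0,"z":0,"rx":0,"ry":0,"rz":0,"hand":119},
])

```text
t: 16.3
position: [0.5689, -0.0306, 0.0082]
ee_rot: [0.72, 0.694, 0.002, -0.002]
force: [1.5, 11.1, -1.1]
opening: 0.0502
gripper_force: 5.3
```

The mat has met the stop: force along y rose to 11 N with no further motion. Next I retract and set up the final push against the wall.

Request:
arm_command([
  {"x":0.01,"y":0,"z":0,"rx":0,"ry":0,"rz":0,"hand":119},
  {"x":0.05,"y":0,"z":0,"rx":0,"ry":0,"rz":0,"hand":119},
  {"x":0.1,"y":0,"z":-0.02,"rx":0,"ry":0,"rz":0,"hand":119},
  {"x":0.1,"y":0,"z":-0.15,"rx":0,"ry":0,"rz":0,"hand":119},
  {"x":0.1,"y":0,"z":-0.3,"rx":0,"ry":0,"rz":0,"hand":119},
  {"x":0.1,"y":0,"z":-0.38,"rx":0,"ry":0,"rz":0,"hand":119},
  {"x":0.1,"y":0,"z":-0.38,"rx":0,"ry":0,"rz":0,"hand":119},
])

```text
t: 17.18
position: [0.5713, -0.0087, 0.1053]
ee_rot: [0.719, 0.695, 0.001, 0.002]
force: [0.3, 0.3, -0.9]
opening: 0.05
gripper_force: 0.0
```

Run:
```python
from h import *
print(arm.observe()['position'],conv([0.49,-0.113,0.1],-0.037))
```

```text
[ 0.57131121 -0.00872594  0.10532649] (array([-0.428, -0.311,  0.02 ]), array([ 0.003, -0.002,  1.002]))
```

Request:
arm_command([
  {"x":-0.05,"y":-0.05,"z":0,"rx":0,"ry":0,"rz":0.11,"hand":0},
  {"x":-0.1,"y":-0.1,"z":0,"rx":0,"ry":0,"rz":0.22,"hand":0},
  {"x":-0.2,"y":-0.2,"z":0,"rx":0,"ry":0,"rz":0.33,"hand":0},
  {"x":-0.3,"y":-0.3,"z":0,"rx":0,"ry":0,"rz":0.44,"hand":0},
  {"x":-0.428,"y":-0.311,"z":0,"rx":0,"ry":0,"rz":0.55,"hand":0},
  {"x":-0.428,"y":-0.311,"z":0,"rx":0,"ry":0,"rz":0.66,"hand":0},
  {"x":-0.428,"y":-0.311,"z":0,"rx":0,"ry":0,"rz":0.77,"hand":0},
  {"x":-0.428,"y":-0.311,"z":0,"rx":0,"ry":0,"rz":0.88,"hand":0},
  {"x":-0.428,"y":-0.311,"z":0,"rx":0,"ry":0,"rz":1,"hand":0},
  {"x":-0.428,"y":-0.311,"z":0,"rx":0,"ry":0,"rz":1,"hand":0},
  {"x":-0.428,"y":-0.311,"z":0,"rx":0,"ry":0,"rz":1,"hand":0},
  {"x":-0.428,"y":-0.311,"z":0,"rx":0,"ry":0,"rz":1,"hand":0},
])

```text
t: 18.68
position: [0.4882, -0.1129, 0.1029]
ee_rot: [1.0, -0.017, -0.0, 0.0]
force: [0.1, -0.9, 0.7]
opening: 0.0938
gripper_force: 0.0
```

```bash
python3 edges.py;  python3 - <<'E'
from h import *
print(conv([0.49,-0.113,0.0075],-0.037))
E
```

```text
18.675 [ 0.48819899 -0.11291424  0.10294771] [ 9.99861162e-01 -1.66616830e-02 -2.12749719e-04  3.69131059e-06]
mat 0.83 [222.  34. 194. 120.] [[0.621, -0.042], [0.616, -0.191], [0.526, -0.195], [0.531, -0.032]]
mat 0.81 [ 74. 253.  35.  18.] [[0.443, 0.111], [0.444, 0.081], [0.43, 0.083], [0.429, 0.113]]
stop 0.73 [407.  24.  23.  83.] [[0.624, -0.188], [0.624, -0.203], [0.564, -0.207], [0.565, -0.19]]
vial 0.7 [364.  92.  33.  32.] [[0.573, -0.151], [0.573, -0.176], [0.553, -0.176], [0.553, -0.151]]
jar 0.65 [ 3. 46. 16. 46.] [[0.586, 0.111], [0.613, 0.103], [0.612, 0.091], [0.585, 0.099]]
well 0.67 [  0.   1. 438.  27.] [[0.63, 0.114], [0.648, 0.108], [0.637, -0.206], [0.619, -0.207]]
(array([ 0.007, -0.   ,  0.383]), array([ 0.   , -0.   ,  0.002]))
```

View pics/cur.png

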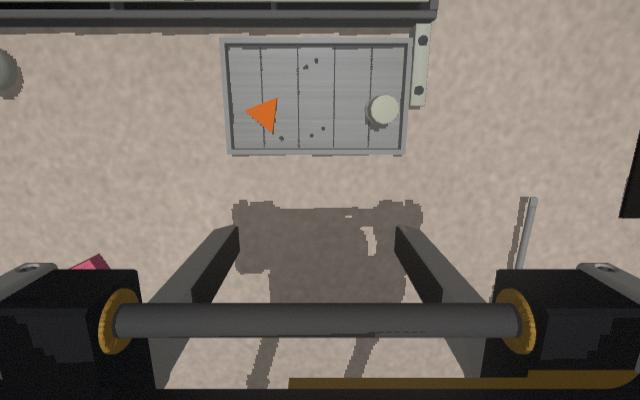

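The mat is touching the stop (x≈410), with a gap of about 10 mm to the wall (rows 27–38). The vial is standing at (383,110) and the pry tool is at (264,114).

Request:
arm_command([
  {"x":0,"y":0,"z":0.1,"rx":0,"ry":0,"rz":0,"hand":0},
  {"x":0,"y":0,"z":0.2,"rx":0,"ry":0,"rz":0,"hand":0},
  {"x":0,"y":0,"z":0.3,"rx":0,"ry":0,"rz":0,"hand":0},
  {"x":0,"y":0,"z":0.365,"rx":0,"ry":0,"rz":0,"hand":0},
  {"x":0,"y":0,"z":0.38,"rx":0,"ry":0,"rz":0,"hand":0},
  {"x":0.02,"y":0,"z":0.38,"rx":0,"ry":0,"rz":0,"hand":0},
  {"x":0.06,"y":0,"z":0.38,"rx":0,"ry":0,"rz":0,"hand":0},
  {"x":0.09,"y":0,"z":0.38,"rx":0,"ry":0,"rz":0,"hand":0},
  {"x":0.11,"y":0,"z":0.38,"rx":0,"ry":0,"rz":0,"hand":0},
  {"x":0.125,"y":0,"z":0.38,"rx":0,"ry":0,"rz":0,"hand":0},
  {"x":0.14,"y":0,"z":0.38,"rx":0,"ry":0,"rz":0,"hand":0},
  {"x":0.15,"y":0,"z":0.38,"rx":0,"ry":0,"rz":0,"hand":0},
  {"x":0.158,"y":0,"z":0.38,"rx":0,"ry":0,"rz":0,"hand":0},
  {"x":0.164,"y":0,"z":0.38,"rx":0,"ry":0,"rz":0,"hand":0},
  {"x":0.168,"y":0,"z":0.38,"rx":0,"ry":0,"rz":0,"hand":0},
  {"x":0.168,"y":0,"z":0.38,"rx":0,"ry":0,"rz":0,"hand":0},
])

```text
t: 20.98
position: [0.5286, -0.1142, 0.008]
ee_rot: [1.0, -0.017, -0.002, -0.0]
force: [-4.9, 0.3, 1.9]
opening: 0.0942
gripper_force: 2.7
```

Request:
arm_command([
  {"x":0.006,"y":0,"z":0,"rx":0,"ry":0,"rz":0,"hand":0},
  {"x":0.01,"y":0,"z":0,"rx":0,"ry":0,"rz":0,"hand":0},
  {"x":0.014,"y":0,"z":0,"rx":0,"ry":0,"rz":0,"hand":0},
  {"x":0.014,"y":0,"z":0,"rx":0,"ry":0,"rz":0,"hand":0},
])

```text
t: 21.48
position: [0.5287, -0.1142, 0.0079]
ee_rot: [1.0, -0.017, -0.005, -0.0]
force: [-11.6, -1.8, 7.2]
opening: 0.0938
gripper_force: 5.6
```

Request:
arm_command([
  {"x":0.006,"y":0,"z":0,"rx":0,"ry":0,"rz":0,"hand":0},
  {"x":0.006,"y":0,"z":0,"rx":0,"ry":0,"rz":0,"hand":0},
  {"x":-0.02,"y":0,"z":0,"rx":0,"ry":0,"rz":0,"hand":0},
  {"x":-0.06,"y":0,"z":0,"rx":0,"ry":0,"rz":0,"hand":0},
  {"x":-0.12,"y":0,"z":-0.02,"rx":0,"ry":0,"rz":0,"hand":0},
  {"x":-0.15,"y":0,"z":-0.15,"rx":0,"ry":0,"rz":0,"hand":0},
  {"x":-0.15,"y":0,"z":-0.3,"rx":0,"ry":0,"rz":0,"hand":0},
  {"x":-0.15,"y":0,"z":-0.38,"rx":0,"ry":0,"rz":0,"hand":0},
  {"x":-0.15,"y":0,"z":-0.38,"rx":0,"ry":0,"rz":0,"hand":0},
  {"x":-0.15,"y":0,"z":-0.38,"rx":0,"ry":0,"rz":0,"hand":0},
])

```text
t: 22.72
position: [0.4956, -0.1131, 0.1026]
ee_rot: [1.0, -0.017, -0.0, -0.0]
force: [0.2, 0.3, 0.1]
opening: 0.0939
gripper_force: 0.0
```

```bash
python3 edges.py
python3 - <<'E'
import cv2
im=cv2.imread('pics/cur.png')[0:170,200:460]; cv2.imwrite('pics/crop2.png',cv2.resize(im,None,fx=3,fy=3,interpolation=cv2.INTER_CUBIC))
from h import *
print(conv([0.578,-0.02,0.1],1.534))
E
```

```text
22.725 [ 0.49559341 -0.11307412  0.10260101] [ 9.99847322e-01 -1.74697684e-02 -3.55154742e-04 -1.15051709e-04]
mat 0.9 [222.  34. 193. 118.] [[0.631, -0.043], [0.626, -0.191], [0.535, -0.195], [0.54, -0.033]]
mat 0.45 [ 88. 261.  16.   8.] [[0.444, 0.098], [0.444, 0.085], [0.438, 0.086], [0.438, 0.1]]
stop 0.8 [406.  32.  18.  85.] [[0.565, -0.189], [0.625, -0.191], [0.624, -0.204], [0.564, -0.202]]
vial 0.76 [365.  90.  33.  31.] [[0.584, -0.151], [0.583, -0.177], [0.561, -0.177], [0.562, -0.151]]
jar 0.79 [ 1. 54. 19. 49.] [[0.615, 0.104], [0.614, 0.091], [0.586, 0.099], [0.587, 0.112]]
well 0.62 [  0.   0. 438.  38.] [[0.631, 0.115], [0.656, 0.108], [0.644, -0.206], [0.619, -0.207]]
(array([ 0.315, -0.384,  0.009]), array([-0.001,  0.   , -0.999]))
```

View pics/crop2.png

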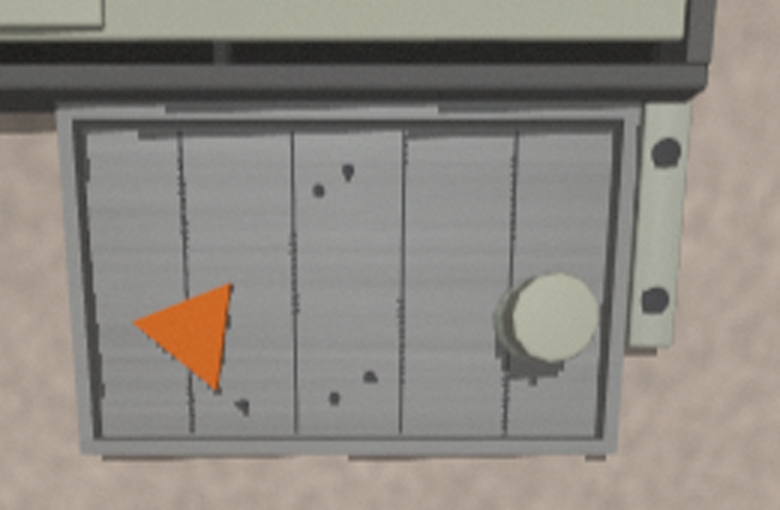

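The mat is flush on the wall and at the stop, with the vial and pry tool undisturbed. One last light nudge toward the stop to make sure that end is seated.

Request:
arm_command([
  {"x":0.03,"y":-0.1,"z":0,"rx":0,"ry":0,"rz":-0.11,"hand":119},
  {"x":0.08,"y":-0.2,"z":0,"rx":0,"ry":0,"rz":-0.22,"hand":119},
  {"x":0.15,"y":-0.3,"z":0,"rx":0,"ry":0,"rz":-0.33,"hand":119},
  {"x":0.22,"y":-0.4,"z":0,"rx":0,"ry":0,"rz":-0.44,"hand":119},
  {"x":0.28,"y":-0.42,"z":0,"rx":0,"ry":0,"rz":-0.55,"hand":119},
  {"x":0.315,"y":-0.42,"z":0,"rx":0,"ry":0,"rz":-0.66,"hand":119},
  {"x":0.315,"y":-0.42,"z":0,"rx":0,"ry":0,"rz":-0.77,"hand":119},
  {"x":0.315,"y":-0.42,"z":0,"rx":0,"ry":0,"rz":-0.88,"hand":119},
  {"x":0.315,"y":-0.42,"z":0,"rx":0,"ry":0,"rz":-1,"hand":119},
  {"x":0.315,"y":-0.42,"z":0,"rx":0,"ry":0,"rz":-1,"hand":119},
  {"x":0.315,"y":-0.42,"z":0,"rx":0,"ry":0,"rz":-1,"hand":119},
  {"x":0.315,"y":-0.42,"z":0,"rx":0,"ry":0,"rz":-1,"hand":119},
])

```text
t: 24.52
position: [0.5787, -0.0111, 0.1031]
ee_rot: [0.72, 0.694, -0.0, -0.0]
force: [-0.3, 0.3, 0.1]
opening: 0.0501
gripper_force: 0.0
```

Request:
arm_command([
  {"x":0,"y":0,"z":0.1,"rx":0,"ry":0,"rz":0,"hand":119},
  {"x":0,"y":0,"z":0.2,"rx":0,"ry":0,"rz":0,"hand":119},
  {"x":0,"y":0,"z":0.3,"rx":0,"ry":0,"rz":0,"hand":119},
  {"x":0,"y":0,"z":0.36,"rx":0,"ry":0,"rz":0,"hand":119},
  {"x":0,"y":0,"z":0.376,"rx":0,"ry":0,"rz":0,"hand":119},
  {"x":0,"y":0,"z":0.376,"rx":0,"ry":0,"rz":0,"hand":119},
])

```text
t: 25.28
position: [0.5791, -0.0112, 0.0095]
ee_rot: [0.719, 0.695, 0.0, 0.0]
force: [-0.0, -0.9, -0.0]
opening: 0.0501
gripper_force: 0.0
```

Request:
arm_command([
  {"x":-0.02,"y":0,"z":0.005,"rx":0,"ry":0,"rz":0,"hand":119},
  {"x":-0.05,"y":0,"z":0.005,"rx":0,"ry":0,"rz":0,"hand":119},
  {"x":-0.064,"y":0,"z":0.005,"rx":0,"ry":0,"rz":0,"hand":119},
  {"x":-0.072,"y":0,"z":0.005,"rx":0,"ry":0,"rz":0,"hand":119},
  {"x":-0.078,"y":0,"z":0.005,"rx":0,"ry":0,"rz":0,"hand":119},
  {"x":-0.084,"y":0,"z":0.005,"rx":0,"ry":0,"rz":0,"hand":119},
  {"x":-0.088,"y":0,"z":0.005,"rx":0,"ry":0,"rz":0,"hand":119},
  {"x":-0.088,"y":0,"z":0.005,"rx":0,"ry":0,"rz":0,"hand":119},
])

```text
t: 26.28
position: [0.578, -0.0308, 0.0081]
ee_rot: [0.72, 0.694, 0.001, -0.001]
force: [0.8, 6.2, 1.8]
opening: 0.05
gripper_force: 3.3
```

Request:
arm_command([
  {"x":-0.005,"y":0,"z":0,"rx":0,"ry":0,"rz":0,"hand":119},
  {"x":-0.01,"y":0,"z":0,"rx":0,"ry":0,"rz":0,"hand":119},
  {"x":-0.01,"y":0,"z":0,"rx":0,"ry":0,"rz":0,"hand":119},
])

```text
t: 26.65
position: [0.578, -0.0309, 0.0081]
ee_rot: [0.72, 0.694, 0.003, -0.003]
force: [1.1, 12.1, 1.5]
opening: 0.05
gripper_force: 6.4
```

Seated: 12 N with no motion. Backing off and clearing the hand away toward the robot.

Request:
arm_command([
  {"x":0.02,"y":0,"z":0,"rx":0,"ry":0,"rz":0,"hand":119},
  {"x":0.06,"y":0,"z":0,"rx":0,"ry":0,"rz":0,"hand":119},
  {"x":0.12,"y":0,"z":-0.02,"rx":0,"ry":0,"rz":0,"hand":119},
  {"x":0.12,"y":0,"z":-0.2,"rx":0,"ry":0,"rz":0,"hand":119},
  {"x":0.12,"y":0,"z":-0.4,"rx":0,"ry":0,"rz":0,"hand":119},
  {"x":0.12,"y":0,"z":-0.6,"rx":0,"ry":0,"rz":0,"hand":119},
  {"x":0.12,"y":-0.2,"z":-0.8,"rx":0,"ry":0,"rz":0,"hand":119},
  {"x":0.12,"y":-0.4,"z":-0.9,"rx":0,"ry":0,"rz":0.1,"hand":119},
  {"x":0.12,"y":-0.5,"z":-0.9,"rx":0,"ry":0,"rz":0.2,"hand":119},
  {"x":0.12,"y":-0.5,"z":-0.9,"rx":0,"ry":0,"rz":0.3,"hand":119},
  {"x":0.12,"y":-0.5,"z":-0.9,"rx":0,"ry":0,"rz":0.4,"hand":119},
  {"x":0.12,"y":-0.5,"z":-0.9,"rx":0,"ry":0,"rz":0.5,"hand":119},
  {"x":0.12,"y":-0.5,"z":-0.9,"rx":0,"ry":0,"rz":0.6,"hand":119},
  {"x":0.12,"y":-0.5,"z":-0.9,"rx":0,"ry":0,"rz":0.7,"hand":119},
  {"x":0.12,"y":-0.5,"z":-0.9,"rx":0,"ry":0,"rz":0.8,"hand":119},
  {"x":0.12,"y":-0.5,"z":-0.9,"rx":0,"ry":0,"rz":0.9,"hand":119},
  {"x":0.12,"y":-0.5,"z":-0.9,"rx":0,"ry":0,"rz":1,"hand":119},
  {"x":0.12,"y":-0.5,"z":-0.9,"rx":0,"ry":0,"rz":1,"hand":119},
  {"x":0.12,"y":-0.5,"z":-0.9,"rx":0,"ry":0,"rz":1,"hand":119},
])

```text
t: 29.02
position: [0.4539, -0.001, 0.2331]
ee_rot: [1.0, -0.016, 0.0, 0.0]
force: [-0.4, -0.4, 0.4]
opening: 0.0506
gripper_force: 0.0
```

```bash
python3 edges.py
python3 - <<'E'
from h import *
c=np.load('cur.npz'); u=w2pix(c,[[0.58,-0.05,0.014]])[0].astype(int); print(u)
im=cv2.imread('pics/cur.png'); x0=max(0,u[0]-160); y0=max(0,u[1]-80)
cv2.imwrite('pics/fin.png',cv2.resize(im[y0:y0+180,x0:x0+260],None,fx=3,fy=3,interpolation=cv2.INTER_CUBIC)); print(x0,y0)
E
```

```text
29.025 [ 0.4538508  -0.00096811  0.23310639] [ 9.99868756e-01 -1.62005114e-02  9.29286164e-05  7.33214222e-05]
mat 0.94 [143. 191. 122.  80.] [[0.377, 0.235], [0.443, 0.092], [0.359, 0.06], [0.287, 0.208]]
mat 0.87 [348.  18. 134.  86.] [[0.63, -0.039], [0.625, -0.192], [0.534, -0.201], [0.539, -0.038]]
mat 0.77 [521. 279.  31.  20.] [[0.283, -0.28], [0.305, -0.298], [0.268, -0.335], [0.245, -0.318]]
stop 0.87 [474.  17.  18.  62.] [[0.563, -0.189], [0.625, -0.19], [0.623, -0.204], [0.561, -0.203]]
stop 0.66 [440.  53.  29.  28.] [[0.577, -0.146], [0.589, -0.18], [0.569, -0.19], [0.557, -0.156]]
vial 0.9 [443.  54.  29.  26.] [[0.575, -0.14], [0.586, -0.172], [0.566, -0.182], [0.555, -0.15]]
jar 0.72 [162.  23.  42.  42.] [[0.601, 0.171], [0.628, 0.152], [0.606, 0.11], [0.578, 0.128]]
well 0.65 [169.   1. 333.  20.] [[0.631, 0.157], [0.651, 0.154], [0.639, -0.206], [0.618, -0.209]]
[354  65]
194 0
```

View pics/fin.png

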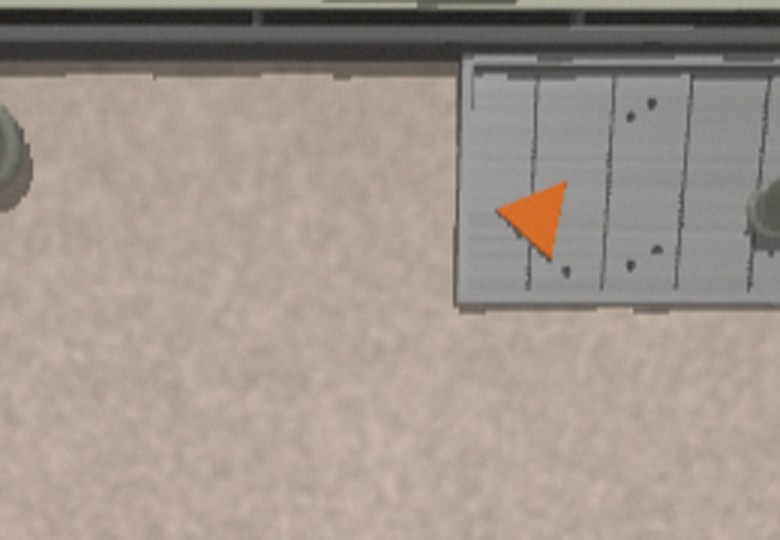

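The far edge is flush on the wall (crop row ~55), the pry tool is lying where it was, the jar hasn't moved and the hand is clear. Handing in.

```bash
python3 -c "
from station import arm; print(arm.close_job())"
```

```text
the job is handed in; nothing more can be done
None
```

The steel mat is pushed into the corner, with its long edge flush on the well's front wall and its right end against the stop block. The vial is still standing, the pry tool is still lying on the mat, and the hand is clear. I handed the job in at about 29 s; no verdict was returned.

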